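Press a hive frame's end bar home with the jig's quick clamp, then release it

ROBOT

A 6-joint arm with a two-finger parallel gripper is mounted at the origin on the work surface. World frame = base frame: x ahead of the robot, y to its left, z up, the work surface at z = 0. Lengths are in m, angles in rad, forces in N, time in s.
With the tool pointing down it reaches from about 0.425 to 0.95 m from the base axis. Payload 3.5 kg.
Tool frame: the origin (TCP) lies between the finger pads; the fingertips stand 22 mm ahead of it and the grasp point (between the pads) lies 3 mm ahead of it (ctrl.nose_length is the z of the fingertips in the tool frame, in m); z points along the fingers, y is the line along which they close (so a half turn about z gives the same grasp; the last joint's range is limited). The gripper opens to 85 mm and grips with 20 to 120 N. Pads are 22 mm wide; open, the fingers measure 114 mm over their backs; the gripper's body (76 mm by 85 mm) begins 54 mm behind the grasp point. The pads swing forward as they close: fully open they stand 13 mm farther back than shut.
Start: joints at [-1.275, 0.286, 1.577, -0, 1.279, -0.15], TCP at [0.291, -0.609, 0.253] pointing down, gripper open.
Joint ranges: [-2.77, 2.77], [-0.9, 2.22], [0.21, 2.48], [-1.53, 4.67], [0.24, 2.81], [-2.84, 2.84]. Speed limits (rad/s): [2.79, 2.79, 3.14, 3.14, 3.14, 3.14].

INTERFACE

Orientations are given as a unit quaternion [x, y, z, w].
In Python, from plant import ctrl gives the robot as it stands. The module is installed in compiled form; this text tells all that it offers.
- The arm moves only by the tool send_rows, never from a script. Its argument "rows" is text: rows parted by semicolons, each of 7 numbers parted by spaces: the turn, a rotation vector about the tool's x, y, z in parts of the range, where 1.0 means 4 rad, then the shift along the tool's x, y, z in parts of the range, where 1.0 means 500 mm, then the opening, from -1 (shut) to 1 (fully open). A call has 1 to 8 rows; each row is the pose to reach, as a shift and turn from the pose commanded when the call began, along the tool's axes at that moment; what a row does not reach only later rows make up. A row lasts 1/8 s, in which the tool goes at most 62.5 mm and 10.7 degrees, less where a joint would pass 70% of its speed; a pose out of reach is approached as far as the arm can. No shift or turn number may pass 1 either way. A call with a gripper value outside its range is refused whole. The fingers move at their own pace and stop on an object; "grip_force" is the grip in N (left out, the last holds). Time passes only in rows, so rows that repeat a pose let the fingers close. It gives the time, the measured TCP pose, the force, the opening and the grip force at its end, in the units of the state.
- ctrl.get_state(): the state, without advancing time (a new reading comes with each control period).
- ctrl.read_camera(name): name is "side" or "top" or "wrist"; returns a dict with "color" (400x640x3 uint8, red, green, blue), "fx", "fy", "cx", "cy" (pixels), "extrinsics" (4x4, takes a point from world to camera coordinates). Camera axes: x right, y down, z forward; pixel columns grow to the right and rows downward; lengths in m; the calibration is good to about 2 mm. A picture is of the moment at which its call begins. There is no depth.
- ctrl.sign_off(): hands the job in; it is judged then, once.
Trained networks look in a picture, given as the dict that the camera call returned (one of the last four; its "shot" number tells which), for a name from the list of things; names that differ only in an ending like _2 or _b are one class to them, and where a whole thing is asked for, a point or a joint stands for the part that bears it (a point fixed in the world has none). Each returns a list of dicts, best first, with "p" (0 to 1); they miss things now and then, are a little off and sometimes report something else, mostly with a low value. They report only what shows in the picture. A call takes as long as a camera call.
- ctrl.look_for(picture, target): "position" ([x, y, z] in m, in the coordinates of the camera as it stood for that picture, good to about 4 mm: the middle of the surface that is visible of it).
The state is a dict: "time": time; "qpos": joint angles; "dq": joint speeds; "joint_efforts": joint torques, N m; "eef_pos": TCP position; "tcp_rot": TCP orientation; "contact_force": force on the tool from outside, world axes, zero at the start; "wrist_torque": the same for the moment, N m; "opening": opening from 0.0 (shut) to 1.0 (fully open); "finger_force": force on a finger pad.
Only numpy, scipy, OpenCV 4.12 (cv2) and the standard library are available. Lean on these libraries where they do the work, as an engineer would, in place of code of your own. Each camera call takes 0.05 s, during which the arm holds its last target. There are 200 camera calls.

TASK

Squeeze the quick clamp's orange trigger stroke by stroke so that its jaw drives the loose end bar of the small hive frame fully home against the two long bars, and stop once the clamp stays snug on it by itself with the trigger let out, never squeezing so hard that the jaw's springs bottom out. Then press the red release tab until the jaw has sprung all the way back, leaving the end bar seated, the trigger and tab let go, and the bottle, box and hive tool where they were. Do not push the end bar or the jaw by hand.

Things in the scene. Friction and masses are not known exactly. Their poses are not given: they have to be found in the camera images.
- jig: plywood board 440x160x18 mm fixed to the bench, black quick clamp on one end. Origin on the bench, on the clamp's centre line; +x = the way the jaw pushes. Board x -155 to 285, y +-80; clamp housing x -100 to 25, y +-22, 68 high, tail cover behind it to x -156, 51 high; fixed upright handle 12x26 at x -42 to -30, top 135 mm above bench
- trigger (a joint): orange lever behind the handle, pivoted 62 mm above bench: 0 = let out (sprung), 0.40 rad = fully squeezed to the handle (jig +x), rigid stop. Force at trigger_grip: own spring 1.5 N (out) to 3 N, plus 1.3 times the sum of bar return spring 2 N, pawls and drag 2.5 N and jaw springs; motion adds 0.1 N per mm/s. Let out slowly: the ratchet holds the bar, which slips back 1 to 5 mm to a tooth
- trigger_grip (a point): rearmost point (jig -x side) of the free-turning dark roller on the trigger, 14 mm diameter, 24 wide along jig y, where a finger pushes in jig +x. 112 mm above bench; 21 mm travel to fully squeezed moves the bar 28 mm, less 3 to 8 mm lost before the pawl catches. Trigger top 122 mm above bench. A two-finger squeeze over roller and handle is 59 mm wide, 38 when squeezed
- tab (a joint): red release tab, 24x24 mm, on top of the housing in front of the handle: 0 = up, 0.008 m = fully down. 5 N to start, 8 N fully down; fully down it frees the ratchet and the jaw springs right back in 1 to 1.5 s (keep it down for that time). It comes up by itself
- tab_top (a point): centre of the top face of the release tab, 91 mm above the bench when up, on the clamp's centre line, 42 mm in front of the handle's front face
- jaw: orange jaw plate with black rubber pad, carried by two springs on the grey collar of the clamp's sliding bar: 1 N per mm, bottoms out after 11 mm (11 N). Origin on the jig's origin when fully back; moves along jig +x with the bar (0 to 62 mm) and stops on the part while the bar goes on. Its rubber face (45x24 mm) is 67 mm ahead of its origin, 21 to 45 mm above bench
- frame: small wooden hive frame lying flat on the jig, fixed against a dark backstop, in line with the clamp, same axes as the jig. Origin on the board (18 mm above bench) where the loose end bar's outer face comes when fully home; 94 to 112 mm ahead of the jig's origin. Its two long bars (y +-45 mm) begin at x 10 mm
- endbar: the loose wooden end bar, 10 x 130 x 25 mm, started on the tenons of the two long bars. Origin at the middle of its outer face's lower edge: x in the frame's frame is 0 when fully home, and -5 to -14 mm at the start. It slides only along jig x, with 3.5 N of friction, and stays where it is left
- glue: upright glue bottle, 48 mm diameter, 120 mm high, loose; origin at its foot's centre. To be left alone
- plugbox: open cardboard box 100 x 75 x 40 mm of small wooden plugs, loose; origin under its centre. To be left alone
- hivetool: flat steel hive tool 200 x 26 x 5 mm with a red middle, loose; origin under its middle. To be left alone

How it is judged:
On the way, in this order (a step that is already met when the one before it is completed fails the run):
1. the end bar is fully home and the clamp holds it by itself: jaw pressing on it with over 2.5 N, trigger let out (x of endbar in the frame of frame above -0.0015 m and contact force between jaw and endbar above 2.5 N and value of joint trigger below 0.05 rad), for 0.3 s.
2. released: the jaw is all the way back, the end bar still home (x of endbar in the frame of frame above -0.0015 m and x of jaw in the frame of jig below 0.004 m), for 0.2 s.
At the end, for the whole second after the job is handed in: the end bar is within 1.5 mm of fully home and at rest, the jaw is back within 4 mm of its rear stop, the trigger is let out (below 0.05 rad) and the release tab is up (within 2 mm) (all of step 2 and value of joint trigger below 0.05 rad and value of joint tab below 0.002 m and linear speed of each of endbar, jaw below 0.01 m/s); the robot touches nothing.
It fails at once if the end bar is squeezed so hard that the jaw's springs bottom out (over 12.5 N) (contact force between jaw and endbar above 12.5 N).
It fails at once if the robot pushes the end bar itself (contact force between any of the fingers, the arm and endbar above 2 N).
It fails at once if the robot pushes or pulls the jaw itself (contact force between any of the fingers, the arm and jaw above 2 N).
It fails at once if the glue bottle, the box of plugs or the hive tool is moved by more than 15 mm (distance of any of glue, plugbox, hivetool from where it was at the start of the episode above 0.015 m).
It also fails if it takes over 66 s, if anything falls off the work surface, if the arm or the gripper's body presses on something with over 40 N, if the wrist force passes 120 N, or if a joint passes its speed limit or range.

## Working session

There is one attempt and no reset: what is moved stays moved. The work goes in short steps, Python scripts to look and compute and a tool call to move; the robot and the scene stay as the last step left them, time stands still between calls to the robot, and variables do not carry over. Pictures are saved under pics/ and viewed, at most 10 in all, crops included, and the job is handed in when it is done.

Besides the shell and the picture viewer there is one more tool, called after "Request:" in YAML: its name, and indented under it one key for each argument. send_rows: Moves the arm, as the interface text tells. Its arguments: {"type":"object","properties":{"rows":{"type":"string"},"grip_force":{"type":"number"}},"required":["rows"]}

```bash
mkdir -p pics; cat > h.py <<'E'
import numpy as np, cv2
from plant import ctrl
def shot(n,fn=None):
    p=ctrl.read_camera(n)
    if fn: cv2.imwrite('pics/'+fn+'.png',p['color'][:,:,::-1])
    return p
def look(p,t):
    E=np.array(p['extrinsics']);r=[]
    for d in ctrl.look_for(p,t)[:2]:
        c=np.array(d['position']);r.append((round(d['p'],2),np.round(E[:3,:3].T@(c-E[:3,3]),4).tolist()))
    return r
def proj(p,X):
    E=np.array(p['extrinsics']);c=E[:3,:3]@np.array(X)+E[:3,3]
    return p['fx']*c[0]/c[2]+p['cx'],p['fy']*c[1]/c[2]+p['cy']
def ray(p,u,v):
    E=np.array(p['extrinsics']);d=E[:3,:3].T@np.array([(u-p['cx'])/p['fx'],(v-p['cy'])/p['fy'],1])
    return -E[:3,:3].T@E[:3,3],d/np.linalg.norm(d)
def atz(p,u,v,z):
    o,d=ray(p,u,v);return o+d*(z-o[2])/d[2]
def tri(rs):
    A=0;b=0
    for o,d in rs:
        M=np.eye(3)-np.outer(d,d);A=A+M;b=b+M@o
    return np.linalg.solve(A,b)
E
python3 - <<'E'
from h import *
s=ctrl.get_state();print(s['eef_pos'],s['tcp_rot'],s['contact_force'],ctrl.nose_length)
for n in('top','side'):
    p=shot(n,n+'1')
    for t in('jig','trigger_grip','tab_top','trigger','tab','jaw','frame','endbar','glue','plugbox','hivetool'):print(n,t,look(p,t))
E
```

```text
[ 0.2909034  -0.60842103  0.2519089 ] [ 9.75259385e-01  2.21060399e-01 -8.43384502e-05 -1.19343733e-03] [ 0.05540116 -0.04292877 -0.16992342] 0.022
top jig [(0.96, [0.5207, -0.0355, 0.0212])]
top trigger_grip [(0.85, [0.5142, -0.1346, 0.106])]
top tab_top [(0.5, [0.5263, -0.0548, 0.0931])]
top trigger [(0.86, [0.5196, -0.1325, 0.1107])]
top tab [(0.61, [0.5246, -0.0517, 0.0911])]
top jaw [(0.55, [0.5302, -0.0072, 0.0446]), (0.35, [0.5325, 0.0325, 0.0433])]
top frame [(0.76, [0.5499, 0.1411, 0.0442])]
top endbar [(0.73, [0.5321, 0.0323, 0.0424])]
top glue [(0.62, [0.4294, 0.146, 0.083]), (0.32, [0.5201, -0.0366, 0.0213])]
top plugbox [(0.94, [0.6881, -0.0704, 0.0149])]
top hivetool [(0.61, [0.6785, 0.1513, 0.0047])]
side jig [(0.64, [0.5074, -0.0157, 0.0195]), (0.54, [0.5172, -0.0532, 0.0932])]
side trigger_grip [(0.62, [0.5074, -0.1377, 0.1019])]
side tab_top [(0.8, [0.5158, -0.0528, 0.0939])]
side trigger [(0.61, [0.5137, -0.1325, 0.1026])]
side tab [(0.67, [0.5251, -0.0516, 0.0933])]
side jaw [(0.61, [0.5305, -0.0045, 0.0392]), (0.61, [0.5287, 0.0318, 0.0458])]
side frame [(0.62, [0.5307, 0.1361, 0.048])]
side endbar [(0.77, [0.5292, 0.0323, 0.0454])]
side glue [(0.62, [0.4193, 0.1546, 0.0788])]
side plugbox []
side hivetool [(0.92, [0.6813, 0.1569, 0.0058])]
```

View pics/top1.png

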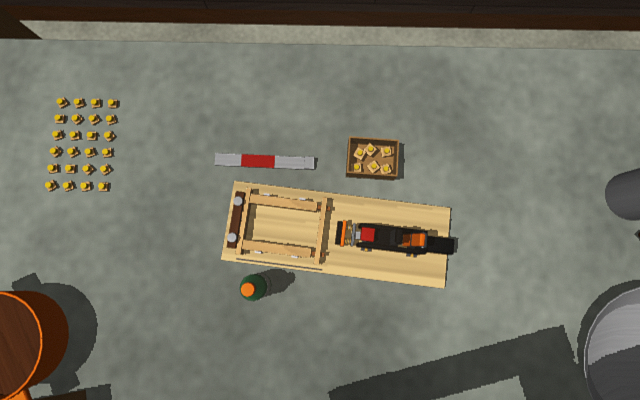

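View pics/side1.png

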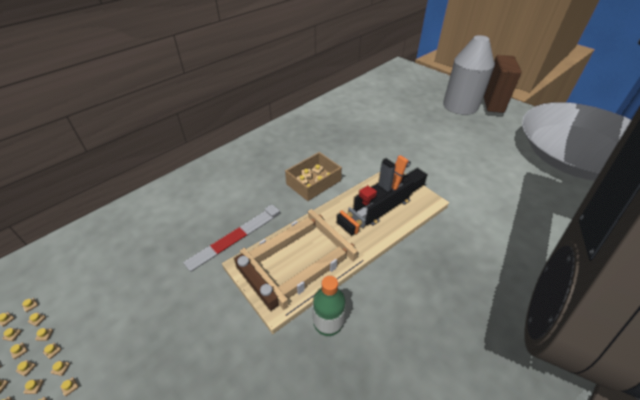

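The top view shows the board with corners near (235,181), (221,259), (445,288) and (451,207). The end bar is at about u=322, the jaw at 342, the red tab at (368,235) and the orange trigger at (412,240). In the side view the orange trigger stands behind the black handle at (400,170) and the bottle is clear of the clamp.

```bash
python3 - <<'E'
from h import *
p=shot('top');q=shot('side')
c=np.array([atz(p,u,v,.018) for u,v in((235,181),(221,259),(445,288),(451,207))]);print(c.round(4))
ex=((c[0]+c[1])-(c[2]+c[3]))[:2];print(np.linalg.norm(ex)/2);ex/=np.linalg.norm(ex);ey=np.array([-ex[1],ex[0]])
o=c.mean(0)[:2]-ex*.065;print('yaw',np.degrees(np.arctan2(ex[1],ex[0])),'o',o)
# refine via edges: colours
def m(pic,lo,hi):
    h=cv2.cvtColor(pic['color'],cv2.COLOR_RGB2HSV);return cv2.inRange(h,lo,hi)
for n,pic in(('top',p),('side',q)):
  for nm,lo,hi in(('orange',(6,180,120),(16,255,255)),('red',(0,180,80),(4,255,255)) ):
    k,l,s,ce=cv2.connectedComponentsWithStats(m(pic,lo,hi))
    print(n,nm,[(s[i].tolist(),ce[i].round(1).tolist()) for i in range(1,k) if s[i][4]>25])
for x,y,z in((-70,0,112),(-70,0,122),(12,0,91),(0,0,68)):
    X=o+ex*x/1e3+ey*y/1e3;print((x,z),X.round(4),proj(p,[*X,z/1e3]),proj(q,[*X,z/1e3]))
E
```

```text
[[ 0.6326  0.207   0.018 ]
 [ 0.4765  0.2256  0.018 ]
 [ 0.4295 -0.2109  0.018 ]
 [ 0.588  -0.2278  0.018 ]]
0.4380505204775678
yaw 83.9926704605992 o [ 0.52484729 -0.06613586]
top orange [([340, 221, 7, 25, 87], [342.9, 233.0]), ([411, 233, 14, 13, 157], [417.7, 239.4]), ([241, 282, 13, 15, 149], [247.1, 289.1]), ([0, 291, 43, 109, 484], [24.8, 353.8])]
top red [([241, 155, 34, 13, 376], [257.6, 160.6]), ([361, 227, 14, 15, 179], [367.3, 233.7])]
side orange []
side red [([361, 188, 14, 10, 86], [367.3, 192.0])]
(-70, 112) [ 0.5175 -0.1358] (np.float64(417.2057007866475), np.float64(238.98258987656084)) (np.float64(398.74956857366004), np.float64(163.65430761223482))
(-70, 122) [ 0.5175 -0.1358] (np.float64(418.6528745006409), np.float64(238.67005486755363)) (np.float64(399.60484781679656), np.float64(159.49426595259325))
(12, 91) [ 0.5261 -0.0542] (np.float64(368.4588280524232), np.float64(233.89155466157354)) (np.float64(366.7303130793503), np.float64(190.40065975799698))
(0, 68) [ 0.5248 -0.0661] (np.float64(373.47506374238014), np.float64(235.52870079366576)) (np.float64(370.07398200946943), np.float64(196.48842000420703))
```

Units first: shifts go in shares of 500 mm and turns go in shares of 4 rad. So 379 mm / 500 = 0.758, 350 mm / 500 = 0.7, 31.5 degrees / 229.1831 = 0.1374.

Request:
send_rows:
  rows: "0 0 0.0349 0.12 -0.09 0.02 -1;0 0 0.0698 0.24 -0.18 0.04 -1;0 0 0.1047 0.36 -0.27 0.08 -1;0 0 0.1374 0.48 -0.36 0.12 -1;0 0 0.1374 0.6 -0.45 0.16 -1;0 0 0.1374 0.7 -0.52 0.184 -1;0 0 0.1374 0.758 -0.564 0.184 -1;0 0 0.1374 0.758 -0.564 0.184 -1"
  grip_force: 60

```text
time: 2.3
eef_pos: [0.5121, -0.1887, 0.161]
tcp_rot: [0.999, -0.051, 0.0, -0.0]
contact_force: [0.4, 0.6, 0.3]
opening: 0.001
finger_force: 0.0
```

```bash
python3 - <<'E'
from h import *
s=ctrl.get_state();print(s['time'],s['eef_pos'],s['tcp_rot'],s['contact_force'],s['opening'])
p=shot('wrist','w1');q=shot('top','t2')
for t in('trigger_grip','tab_top'):print(look(p,t))
for x,y,z in((-89,0,112),(12,0,91),(-36,0,135),(0,22,68),(0,-22,68)):
    a=np.radians(84);ex=np.array([np.cos(a),np.sin(a)]);ey=np.array([-ex[1],ex[0]])
    X=np.array([.5248,-.0661])+ex*x/1e3+ey*y/1e3;print((x,y,z),proj(p,[*X,z/1e3]),proj(q,[*X,z/1e3]))
E
```

```text
2.3 [ 0.51214515 -0.18869983  0.16104897] [ 9.98686834e-01 -5.12307930e-02  2.40048414e-05 -1.11212748e-04] [0.36684137 0.59302443 0.27465855] 0.0008875502846786259
[(0.93, [0.5215, -0.1408, 0.1191])]
[(0.86, [0.5279, -0.0643, 0.0957])]
(-89, 0, 112) (np.float64(258.4795585319721), np.float64(238.03142453259392)) (np.float64(428.1827085234888), np.float64(240.37392691652974))
(12, 0, 91) (np.float64(111.25123116330928), np.float64(224.69301937525216)) (np.float64(368.4385917231233), np.float64(233.91859543421756))
(-36, 0, 135) (np.float64(149.8838553776672), np.float64(256.21951188779445)) (np.float64(400.21321396959263), np.float64(235.73639654046707))
(0, 22, 68) (np.float64(152.210397462742), np.float64(240.3964772326632)) (np.float64(372.21459718384347), np.float64(247.4903334184491))
(0, -22, 68) (np.float64(142.45343262253724), np.float64(183.71264442522457)) (np.float64(374.6845133866975), np.float64(223.73458351115627))
```

View pics/w1.png

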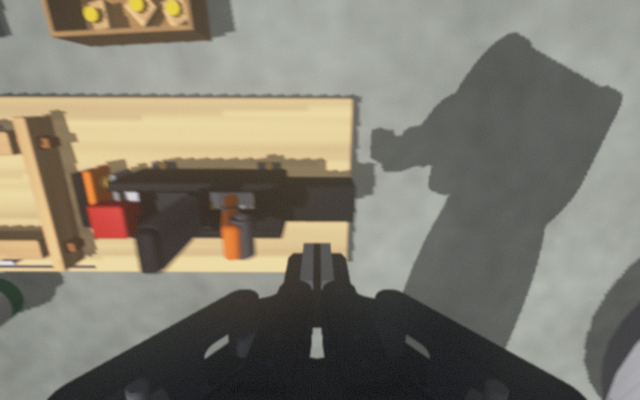

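The wrist view shows the roller's rear edge near (253,238), the handle at (165,230), the tab at (110,220) and the shut fingers at (317,255). This agrees with the fit. The finger linkage spreads along the push line, so I'll check whether a 90° turn is possible.

```bash
python3 - <<'E'
from h import *
from scipy.spatial.transform import Rotation as R
s=ctrl.get_state();p=shot('wrist')
E=np.array(p['extrinsics']);c=-E[:3,:3].T@E[:3,3];T=R.from_quat(s['tcp_rot'])
print(s['qpos'].round(3) if hasattr(s['qpos'],'round') else s['qpos'],T.inv().apply(c-s['eef_pos']),T.inv().apply(E[2,:3]))
ex=np.array([np.cos(np.radians(84)),np.sin(np.radians(84)),0]);print(T.inv().apply(np.array([.5248,-.0661,.125])+ex*-.125-s['eef_pos'])*1e3)
E
```

```text
[-5.420e-01  9.900e-02  1.971e+00 -1.000e-03  1.071e+00  1.131e+00] [ 0.07713726  0.00036132 -0.12100765] [-2.99403239e-01  3.43589752e-04  9.54126607e-01]
[ 0.08640652 -0.28753601 36.37161032]
```

Converted, 36 mm / 500 = 0.072, 25 mm / 500 = 0.05, -31.5 degrees / 229.1831 = -0.1374.

Request:
send_rows:
  rows: "0 0 -0.0458 0 0 0 -1;0 0 -0.0916 0 0 0 -1;0 0 -0.1374 0 0 0 -1;0 0 -0.1833 0 0 0 -1;0 0 -0.2291 0 0 0.01 -1;0 0 -0.2749 0 0 0.03 -1;0 0 -0.3207 0 0 0.05 -1;0 0 -0.3665 0 0 0.072 -1"

```text
time: 3.55
eef_pos: [0.5112, -0.1932, 0.1257]
tcp_rot: [0.776, 0.631, 0.0, 0.001]
contact_force: [-0.1, -0.1, 0.7]
opening: 0.003
finger_force: 0.0
```

Converted, -6 degrees / 229.1831 = -0.0262.

Request:
send_rows:
  rows: "0 0 -0.0262 0 0 0 -1;0 0 -0.0262 0 0 0 -1"

```text
time: 3.8
eef_pos: [0.5111, -0.1928, 0.1256]
tcp_rot: [0.744, 0.668, -0.0, 0.0]
contact_force: [0.6, 0.4, -0.0]
opening: -0.004
finger_force: 0.0
```

```bash
cat > j.py <<'E'
from h import *
from scipy.spatial.transform import Rotation as R
ex=np.array([np.cos(np.radians(84)),np.sin(np.radians(84)),0]);ey=np.array([-ex[1],ex[0],0]);O=np.array([.5248,-.0661,0])
def st():
    s=ctrl.get_state();d=np.array(s['eef_pos'])-O;f=np.array(s['contact_force']);m=R.from_quat(s['tcp_rot']).as_matrix()
    print('t',round(s['time'],2),'jig',(np.array([d@ex,d@ey,d[2]])*1e3).round(1),'F',np.round([f@ex,f@ey,f[2]],2),'toolx jig deg',np.degrees(np.arctan2(m[:,0]@ey,m[:,0]@ex)).round(2))
def jx(p):
    return [[round(k,1) for k in (( np.array(w)-O)@ex*1e3,(np.array(w)-O)@ey*1e3,w[2]*1e3)] for _,w in p]
E
python3 - <<'E'
from j import *
st();p=shot('wrist','w2')
for t in('trigger_grip','tab_top','jaw','endbar'):print(t,jx(look(p,t)))
E
```

```text
t 3.8 jig [-127.4    0.4  125.6] F [ 0.49 -0.54 -0.01] toolx jig deg -0.17
trigger_grip [[np.float64(-70.3), np.float64(-1.8), 119.9]]
tab_top []
jaw []
endbar []
```

View pics/w2.png

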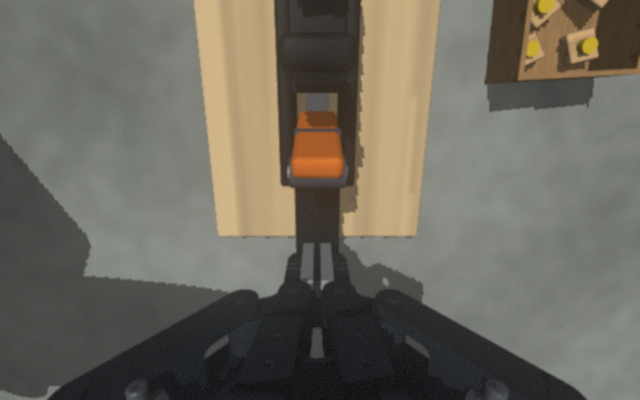

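The fingers at (317,255) are in line with the roller at (317,180). I'll move in to make contact.

Converted, 33 mm / 500 = 0.066, 30 mm / 500 = 0.06.

Request:
send_rows:
  rows: "0 0 0 0.02 0 0.004 -1;0 0 0 0.04 0 0.006 -1;0 0 0 0.048 0 0.006 -1;0 0 0 0.054 0 0.006 -1;0 0 0 0.06 0 0.006 -1;0 0 0 0.066 0 0.006 -1;0 0 0 0.066 0 0.006 -1"

```text
time: 4.92
eef_pos: [0.5148, -0.16, 0.1227]
tcp_rot: [0.743, 0.67, -0.001, 0.001]
contact_force: [-2.4, -6.5, 0.4]
opening: 0.0
finger_force: 3.1
```

```bash
python3 -c "
from j import *
st()"
```

```text
t 4.92 jig [-9.440e+01  1.000e-01  1.227e+02] F [-6.7   1.69  0.42] toolx jig deg 0.1
```

Converted, 13 mm / 500 = 0.026, 12 mm / 500 = 0.024.

Request:
send_rows:
  rows: "0 0 0 0.004 0 0 -1;0 0 0 0.01 0 0 -1;0 0 0 0.016 0 0 -1;0 0 0 0.022 0 0 -1;0 0 0 0.024 0 0 -1;0 0 0 0.026 0 0 -1;0 0 0 0.026 0 0 -1"

```text
time: 5.8
eef_pos: [0.5161, -0.148, 0.123]
tcp_rot: [0.743, 0.67, -0.002, 0.002]
contact_force: [-2.4, -7.8, -0.0]
opening: 0.001
finger_force: 4.3
```

```bash
python3 -c "
from j import *
st();p=shot('top','t3');q=shot('side')
for t in('jaw','endbar','trigger_grip'):print(t,jx(look(p,t)),jx(look(q,t)))
cv2.imwrite('pics/t3c.png',cv2.resize(p['color'][170:300,215:460,::-1],None,fx=3.2,fy=3.2,interpolation=2))"
```

```text
t 5.8 jig [-82.4   0.  123. ] F [-8.03  1.58 -0.01] toolx jig deg 0.09
jaw [[np.float64(76.9), np.float64(3.2), 46.5]] [[np.float64(77.1), np.float64(2.5), 45.8]]
endbar [[np.float64(96.0), np.float64(3.4), 44.1]] [[np.float64(95.5), np.float64(6.5), 49.0], [np.float64(-57.0), np.float64(7.5), 111.8]]
trigger_grip [[np.float64(-57.2), np.float64(2.3), 123.2]] [[np.float64(-64.4), np.float64(13.2), 107.7]]
```

View pics/t3c.png

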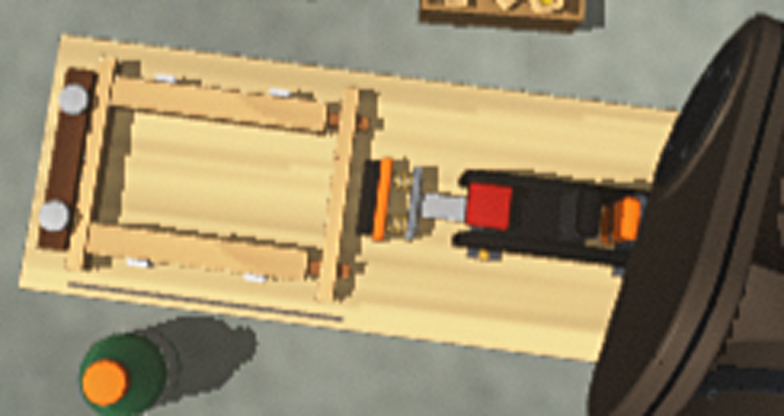

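The crop shows the pad about 5 mm short of the end bar (x≈365 against 352). The end bar is about 7 mm off the long bars. I'll finish the stroke.

Converted, 3 mm / 500 = 0.006, 2 mm / 500 = 0.004.

Request:
send_rows:
  rows: "0 0 0 0.002 0 0 -1;0 0 0 0.004 0 0 -1;0 0 0 0.006 0 0 -1;0 0 0 0.006 0 0 -1"

```text
time: 6.7
eef_pos: [0.5164, -0.1451, 0.123]
tcp_rot: [0.743, 0.67, -0.002, 0.002]
contact_force: [-2.6, -8.6, 0.3]
opening: 0.002
finger_force: 4.4
```

```bash
python3 -c "
from j import *
st()"
```

```text
t 6.7 jig [-7.94e+01  1.00e-01  1.23e+02] F [-8.84  1.72  0.31] toolx jig deg 0.09
```

Converted, -16 mm / 500 = -0.032, -14 mm / 500 = -0.028.

Request:
send_rows:
  rows: "0 0 0 -0.004 0 0 -1;0 0 0 -0.008 0 0 -1;0 0 0 -0.012 0 0 -1;0 0 0 -0.016 0 0 -1;0 0 0 -0.02 0 0 -1;0 0 0 -0.024 0 0 -1;0 0 0 -0.028 0 0 -1;0 0 0 -0.032 0 0 -1"

```text
time: 7.7
eef_pos: [0.5149, -0.1583, 0.1223]
tcp_rot: [0.743, 0.669, 0.0, -0.0]
contact_force: [-0.9, -0.1, 0.4]
opening: -0.002
finger_force: 0.2
```

Converted, -9 mm / 500 = -0.018, -6 mm / 500 = -0.012.

Request:
send_rows:
  rows: "0 0 0 -0.004 0 0 -1;0 0 0 -0.008 0 0 -1;0 0 0 -0.012 0 0 -1;0 0 0 -0.018 0 0 -1;0 0 0 -0.018 0 0 -1"

```text
time: 8.32
eef_pos: [0.5139, -0.1674, 0.1223]
tcp_rot: [0.743, 0.669, 0.0, -0.0]
contact_force: [0.1, 0.3, -0.6]
opening: 0.0
finger_force: 0.0
```

```bash
cat > m.py <<'E'
from j import *
import sys
# jig-x of features along the centre line from top view: rectify the strip at given height
def strip(p,z,x0,x1,ys,step=.5):
    xs=np.arange(x0,x1,step);P=[[proj(p,O+ex*x/1e3+ey*y/1e3+[0,0,z/1e3]) for x in xs] for y in ys]
    P=np.array(P,np.float32);return xs,cv2.remap(p['color'],P[...,0],P[...,1],cv2.INTER_LINEAR)
if __name__=='__main__':
    st();p=shot('top')
    xs,i=strip(p,43,40,140,np.arange(-66,66,.5));cv2.imwrite('pics/'+sys.argv[1]+'.png',cv2.resize(i[:,:,::-1],None,fx=3,fy=2))
    for t in('jaw','endbar'):print(t,jx(look(p,t)))
    g=i[116:148].mean(0);m=i[20:30].mean(0) # centre; 
    print('centre R',[(int(x),int(c[0])) for x,c in zip(xs[::2],g[::2]) if 55<x<125])
E
python3 m.py m1
```

```text
t 8.32 jig [-101.9    0.3  122.3] F [ 0.33 -0.04 -0.61] toolx jig deg 0.03
jaw [[np.float64(78.1), np.float64(1.3), 45.1]]
endbar [[np.float64(96.5), np.float64(2.5), 40.7]]
centre R [(56, 136), (57, 129), (58, 137), (59, 145), (60, 134), (61, 130), (62, 130), (63, 128), (64, 128), (65, 128), (66, 128), (67, 126), (68, 123), (69, 124), (70, 136), (71, 178), (72, 223), (73, 246), (74, 251), (75, 252), (76, 236), (77, 176), (78, 103), (79, 58), (80, 43), (81, 43), (82, 47), (83, 48), (84, 48), (85, 49), (86, 57), (87, 77), (88, 106), (89, 127), (90, 130), (91, 127), (92, 125), (93, 129), (94, 156), (95, 206), (96, 237), (97, 239), (98, 236), (99, 234), (100, 232), (101, 232), (102, 232), (103, 229), (104, 224), (105, 225), (106, 232), (107, 235), (108, 235), (109, 235), (110, 235), (111, 235), (112, 235), (113, 235), (114, 235), (115, 234), (116, 234), (117, 235), (118, 235), (119, 234), (120, 234), (121, 234), (122, 234), (123, 234), (124, 234)]
```

View pics/m1.png

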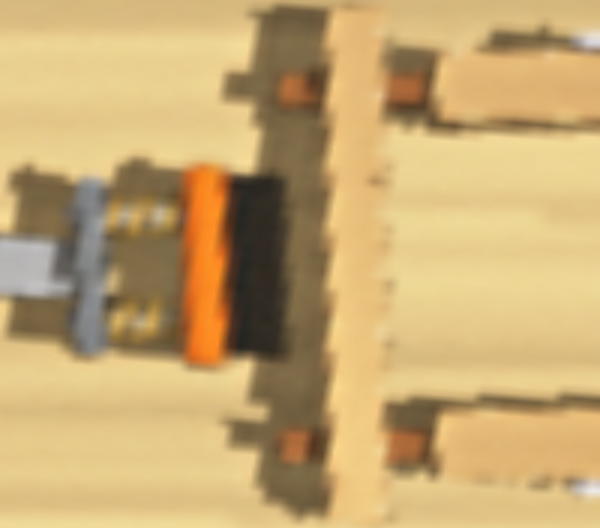

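Rectified view at 6 px/mm: the pad face is at x≈87, the end bar's outer face at ≈95, and the gap to the long bars is ≈8 mm. Home is therefore about 15.6 mm of bar travel away. I'll start stroke 2.

Converted, 16 mm / 500 = 0.032, 15 mm / 500 = 0.03.

Request:
send_rows:
  rows: "0 0 0 0.004 0 0 -1;0 0 0 0.008 0 0 -1;0 0 0 0.014 0 0 -1;0 0 0 0.02 0 0 -1;0 0 0 0.026 0 0 -1;0 0 0 0.03 0 0 -1;0 0 0 0.032 0 0 -1;0 0 0 0.032 0 0 -1"

```text
time: 9.48
eef_pos: [0.5155, -0.1541, 0.123]
tcp_rot: [0.742, 0.67, -0.002, 0.002]
contact_force: [-3.2, -9.7, 1.2]
opening: -0.0
finger_force: 5.1
```

```bash
python3 m.py m2
```

```text
t 9.47 jig [-8.85e+01  1.00e-01  1.23e+02] F [-9.94  2.13  1.18] toolx jig deg 0.14
jaw [[np.float64(83.7), np.float64(0.2), 42.5]]
endbar [[np.float64(97.4), np.float64(3.8), 42.2]]
centre R [(56, 182), (57, 174), (58, 144), (59, 108), (60, 97), (61, 111), (62, 129), (63, 138), (64, 136), (65, 122), (66, 113), (67, 121), (68, 129), (69, 130), (70, 131), (71, 133), (72, 133), (73, 130), (74, 126), (75, 123), (76, 127), (77, 150), (78, 194), (79, 235), (80, 250), (81, 252), (82, 251), (83, 226), (84, 157), (85, 89), (86, 54), (87, 43), (88, 45), (89, 47), (90, 46), (91, 44), (92, 51), (93, 77), (94, 130), (95, 200), (96, 239), (97, 243), (98, 239), (99, 236), (100, 234), (101, 233), (102, 233), (103, 230), (104, 225), (105, 226), (106, 233), (107, 236), (108, 236), (109, 236), (110, 236), (111, 236), (112, 236), (113, 236), (114, 236), (115, 236), (116, 236), (117, 236), (118, 235), (119, 235), (120, 235), (121, 235), (122, 235), (123, 236), (124, 236)]
```

Request:
send_rows:
  rows: "0 0 0 0.003 0 0 -1;0 0 0 0.006 0 0 -1;0 0 0 0.009 0 0 -1;0 0 0 0.012 0 0 -1;0 0 0 0.014 0 0 -1;0 0 0 0.016 0 0 -1;0 0 0 0.016 0 0 -1"

```text
time: 10.5
eef_pos: [0.5162, -0.1474, 0.1233]
tcp_rot: [0.742, 0.67, -0.003, 0.003]
contact_force: [-3.8, -14.0, 0.7]
opening: -0.002
finger_force: 6.7
```

```bash
python3 -c "
from j import *
st()"
```

```text
t 10.5 jig [-81.7   0.  123.3] F [-14.32   2.31   0.67] toolx jig deg 0.17
```

Converted, 2.5 mm / 500 = 0.005, 2 mm / 500 = 0.004.

Request:
send_rows:
  rows: "0 0 0 0.0014 0 0 -1;0 0 0 0.0028 0 0 -1;0 0 0 0.004 0 0 -1;0 0 0 0.005 0 0 -1;0 0 0 0.005 0 0 -1"

```text
time: 11.12
eef_pos: [0.5165, -0.1453, 0.1233]
tcp_rot: [0.742, 0.67, -0.004, 0.004]
contact_force: [-5.2, -14.7, 0.2]
opening: 0.004
finger_force: 7.4
```

```bash
python3 m.py m3|grep -v centre
```

```text
t 11.12 jig [-79.6  -0.  123.3] F [-15.2    3.62   0.19] toolx jig deg 0.18
jaw [[np.float64(94.3), np.float64(1.3), 45.8]]
endbar [[np.float64(12.5), np.float64(2.3), 88.4]]
```

View pics/m3.png

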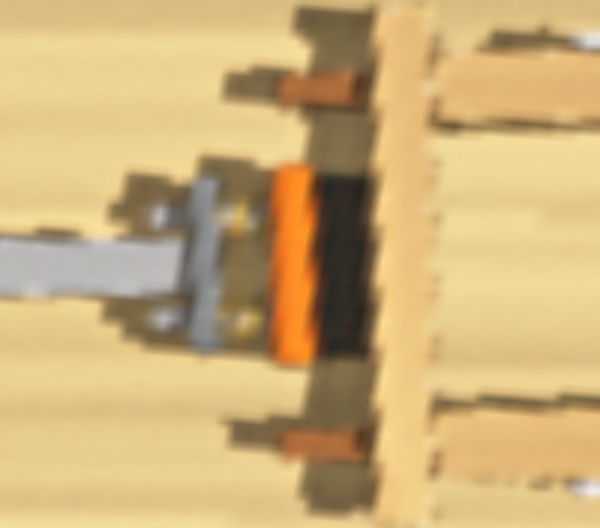

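The end bar is practically against the long bars (435 against 438 px) and the springs are compressed about 4 mm. I'll let the trigger out slowly and check.

Request:
send_rows:
  rows: "0 0 0 -0.004 0 0 -1;0 0 0 -0.008 0 0 -1;0 0 0 -0.012 0 0 -1;0 0 0 -0.016 0 0 -1;0 0 0 -0.02 0 0 -1;0 0 0 -0.024 0 0 -1;0 0 0 -0.028 0 0 -1;0 0 0 -0.032 0 0 -1"

```text
time: 12.28
eef_pos: [0.515, -0.1568, 0.1223]
tcp_rot: [0.743, 0.669, 0.0, -0.0]
contact_force: [-0.5, -2.3, -0.3]
opening: -0.002
finger_force: 0.7
```

Converted, -10 mm / 500 = -0.02, -7 mm / 500 = -0.014.

Request:
send_rows:
  rows: "0 0 0 -0.004 0 0 -1;0 0 0 -0.008 0 0 -1;0 0 0 -0.014 0 0 -1;0 0 0 -0.02 0 0 -1;0 0 0 -0.02 0 0 -1"

```text
time: 12.9
eef_pos: [0.514, -0.1669, 0.1223]
tcp_rot: [0.743, 0.669, 0.0, -0.0]
contact_force: [-0.4, 0.0, -0.3]
opening: 0.002
finger_force: 0.0
```

```bash
python3 m.py m4|grep -v centre
```

```text
t 12.9 jig [-101.4    0.2  122.3] F [ 0.    0.43 -0.25] toolx jig deg 0.02
jaw [[np.float64(94.0), np.float64(1.3), 44.3]]
endbar [[np.float64(102.9), np.float64(1.7), 44.1], [np.float64(202.8), np.float64(117.0), 79.5]]
```

View pics/m4.png

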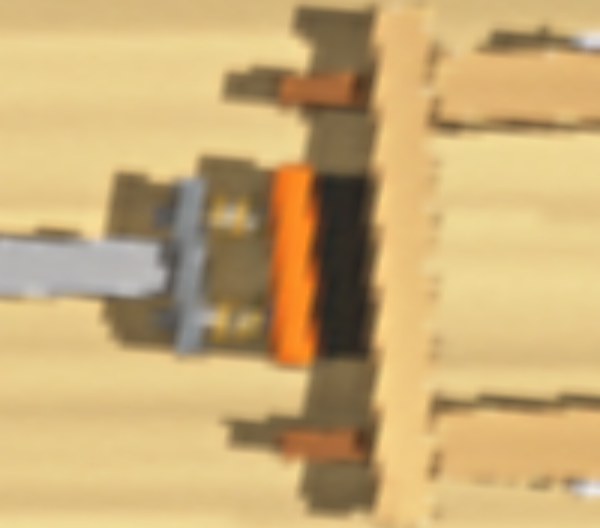

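Compression left is about 1.8 mm, which is too little, so I need a partial third stroke to about 19 N at the trigger.

Converted, 9 mm / 500 = 0.018, 8 mm / 500 = 0.016.

Request:
send_rows:
  rows: "0 0 0 0.004 0 0 -1;0 0 0 0.008 0 0 -1;0 0 0 0.012 0 0 -1;0 0 0 0.016 0 0 -1;0 0 0 0.018 0 0 -1;0 0 0 0.018 0 0 -1"

```text
time: 13.8
eef_pos: [0.5148, -0.1606, 0.1229]
tcp_rot: [0.742, 0.67, -0.002, 0.002]
contact_force: [-2.7, -9.3, -1.3]
opening: 0.0
finger_force: 5.1
```

```bash
cat > g.py <<'E'
from m import *
st();p=shot('top');xs,i=strip(p,43,55,110,np.arange(-30,30,.5),.25);i=i.astype(int)
b=(i[...,2]-i[...,0])  # grey-blue collar: B>=R
o=(i[...,0]>200)&(i[...,1]<150)&(i[...,2]<90)
print('orange rear',np.mean([xs[r][0] for r in [xs[o[k]] for k in range(len(o))] if 0] or [np.median([xs[o[k]].min() for k in range(len(o)) if o[k].any()])]))
c=(b>0)&(i.sum(2)>250)
rows=[k for k in range(20,100) if abs(k/2-30)>8 and abs(k/2-30)<20 and c[k].any()]
print('collar front',np.median([xs[c[k]].max() for k in rows]) if rows else None)
E
python3 g.py
```

```text
t 13.8 jig [-9.500e+01  1.000e-01  1.229e+02] F [-9.5   1.73 -1.28] toolx jig deg 0.14
orange rear 86.25
collar front 73.0
```

Converted, 4 mm / 500 = 0.008, 3 mm / 500 = 0.006.

Request:
send_rows:
  rows: "0 0 0 0.002 0 0 -1;0 0 0 0.004 0 0 -1;0 0 0 0.006 0 0 -1;0 0 0 0.008 0 0 -1;0 0 0 0.008 0 0 -1"

```text
time: 14.48
eef_pos: [0.5153, -0.1576, 0.1233]
tcp_rot: [0.742, 0.67, -0.003, 0.003]
contact_force: [-4.0, -12.5, -0.1]
opening: -0.001
finger_force: 6.3
```

```bash
python3 g.py
```

```text
t 14.47 jig [-9.200e+01 -1.000e-01  1.233e+02] F [-12.82   2.7   -0.07] toolx jig deg 0.16
orange rear 86.25
collar front 73.75
```

Converted, 3.5 mm / 500 = 0.007, 3 mm / 500 = 0.006.

Request:
send_rows:
  rows: "0 0 0 0.002 0 0 -1;0 0 0 0.004 0 0 -1;0 0 0 0.006 0 0 -1;0 0 0 0.007 0 0 -1;0 0 0 0.007 0 0 -1"

```text
time: 15.15
eef_pos: [0.5156, -0.1553, 0.1235]
tcp_rot: [0.742, 0.67, -0.004, 0.004]
contact_force: [-4.4, -15.9, 1.6]
opening: -0.002
finger_force: 8.2
```

```bash
python3 g.py
```

```text
t 15.15 jig [-8.970e+01 -1.000e-01  1.235e+02] F [-16.25   2.76   1.6 ] toolx jig deg 0.19
orange rear 86.25
collar front 76.5
```

Converted, 2.2 mm / 500 = 0.0044, 1.7 mm / 500 = 0.0034.

Request:
send_rows:
  rows: "0 0 0 0.002 0 0 -1;0 0 0 0.0034 0 0 -1;0 0 0 0.0044 0 0 -1;0 0 0 0.0044 0 0 -1"

```text
time: 15.7
eef_pos: [0.5157, -0.1539, 0.1237]
tcp_rot: [0.742, 0.67, -0.004, 0.005]
contact_force: [-5.8, -17.2, 1.7]
opening: -0.004
finger_force: 9.3
```

```bash
python3 g.py
```

```text
t 15.7 jig [-88.2  -0.2 123.7] F [-17.73   3.94   1.74] toolx jig deg 0.21
orange rear 86.25
collar front 77.25
```

Converted, 1.3 mm / 500 = 0.0026, 0.7 mm / 500 = 0.0014.

Request:
send_rows:
  rows: "0 0 0 0.0014 0 0 -1;0 0 0 0.0026 0 0 -1;0 0 0 0.0026 0 0 -1"

```text
time: 16.12
eef_pos: [0.5159, -0.1529, 0.1238]
tcp_rot: [0.742, 0.671, -0.005, 0.005]
contact_force: [-6.5, -19.7, 1.7]
opening: -0.001
finger_force: 9.9
```

Converted, -16 mm / 500 = -0.032, -14 mm / 500 = -0.028.

Request:
send_rows:
  rows: "0 0 0 -0.004 0 0 -1;0 0 0 -0.008 0 0 -1;0 0 0 -0.012 0 0 -1;0 0 0 -0.016 0 0 -1;0 0 0 -0.02 0 0 -1;0 0 0 -0.024 0 0 -1;0 0 0 -0.028 0 0 -1;0 0 0 -0.032 0 0 -1"

```text
time: 17.12
eef_pos: [0.5144, -0.1625, 0.1222]
tcp_rot: [0.743, 0.67, 0.0, -0.0]
contact_force: [0.2, -0.6, -0.6]
opening: -0.001
finger_force: 0.5
```

Request:
send_rows:
  rows: "0 0 0 -0.006 0 0 -1;0 0 0 -0.012 0 0 -1;0 0 0 -0.016 0 0 -1;0 0 0 -0.016 0 0 -1;0 0 0 -0.016 0 0 -1"

```text
time: 17.75
eef_pos: [0.5136, -0.1707, 0.1223]
tcp_rot: [0.743, 0.669, 0.0, -0.0]
contact_force: [-0.3, -1.4, 0.3]
opening: 0.002
finger_force: 0.0
```

```bash
python3 g.py; python3 m.py m5|grep -v centre
```

```text
t 17.75 jig [-105.2    0.2  122.3] F [-1.39  0.2   0.27] toolx jig deg 0.04
orange rear 86.25
collar front 76.5
t 17.8 jig [-105.2    0.3  122.3] F [-0.05 -0.06 -0.7 ] toolx jig deg 0.04
jaw [[np.float64(93.4), np.float64(3.8), 45.3]]
endbar [[np.float64(105.8), np.float64(3.1), 43.4]]
```

View pics/m5.png

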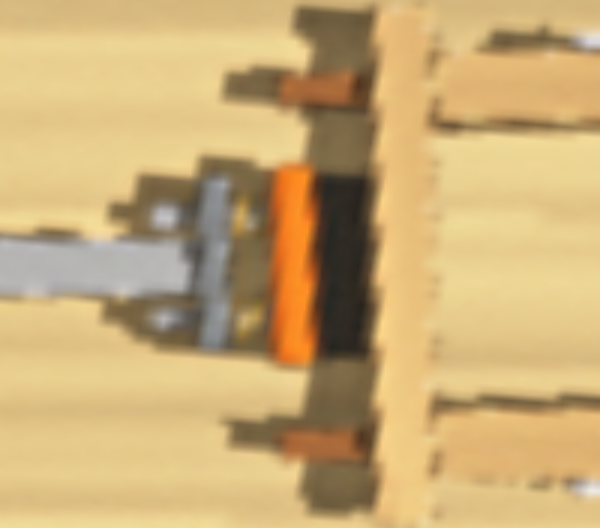

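The springs are still compressed by about 6 mm with the trigger free (collar at 232, jaw at 272 px), so the clamp is holding the seated end bar. Next is the tab: up, over and above it.

Converted, 117 mm / 500 = 0.234, 105 mm / 500 = 0.21.

Request:
send_rows:
  rows: "0 0 0 -0.01 0 -0.07 -1;0 0 0 -0.01 0 -0.13 -1;0 0 0 0.03 0 -0.13 -1;0 0 0 0.09 0 -0.13 -1;0 0 0 0.16 0 -0.13 -1;0 0 0 0.21 0 -0.13 -1;0 0 0 0.234 0 -0.13 -1;0 0 0 0.234 0 -0.13 -1"

```text
time: 18.95
eef_pos: [0.5252, -0.0534, 0.1864]
tcp_rot: [0.742, 0.67, -0.0, -0.001]
contact_force: [1.0, -0.3, -0.0]
opening: 0.001
finger_force: 0.0
```

```bash
python3 -c "
from j import *
st()
for n in('top','side','wrist'):
  p=shot(n);print(n,jx(look(p,'tab_top')))"
```

```text
t 18.95 jig [ 12.7   0.9 186.4] F [-0.23 -1.07 -0.05] toolx jig deg 0.15
top []
side [[np.float64(14.6), np.float64(8.6), 91.5], [np.float64(106.2), np.float64(3.7), 51.6]]
wrist [[np.float64(11.7), np.float64(-2.2), 97.6]]
```

Converted, 82 mm / 500 = 0.164, 78 mm / 500 = 0.156.

Request:
send_rows:
  rows: "0 0 0 0 0 0.05 -1;0 0 0 0 0 0.1 -1;0 0 0 0 0 0.13 -1;0 0 0 0 0 0.14 -1;0 0 0 0 0 0.148 -1;0 0 0 0 0 0.156 -1;0 0 0 0 0 0.164 -1;0 0 0 0 0 0.164 -1"

```text
time: 20.25
eef_pos: [0.5264, -0.0547, 0.1072]
tcp_rot: [0.743, 0.67, 0.0, 0.0]
contact_force: [-2.9, 0.3, 7.0]
opening: 0.001
finger_force: 3.8
```

```bash
python3 g.py
```

```text
t 20.25 jig [ 11.5  -0.4 107.2] F [0.01 2.94 6.97] toolx jig deg 0.06
orange rear 77.5
collar front None
```

Converted, 5 mm / 500 = 0.01, 4 mm / 500 = 0.008.

Request:
send_rows:
  rows: "0 0 0 0 0 0.004 -1;0 0 0 0 0 0.008 -1;0 0 0 0 0 0.01 -1;0 0 0 0 0 0.01 -1;0 0 0 0 0 0.01 -1;0 0 0 0 0 0.01 -1;0 0 0 0 0 0.01 -1;0 0 0 0 0 0.01 -1"

```text
time: 21.3
eef_pos: [0.5266, -0.0547, 0.1054]
tcp_rot: [0.743, 0.67, -0.001, 0.0]
contact_force: [-11.1, 1.5, 20.9]
opening: -0.0
finger_force: 11.1
```

Converted, 5 mm / 500 = 0.01.

Request:
send_rows:
  rows: "0 0 0 0 0 0.01 -1;0 0 0 0 0 0.01 -1;0 0 0 0 0 0.01 -1;0 0 0 0 0 0.01 -1;0 0 0 0 0 0.01 -1;0 0 0 0 0 0.01 -1;0 0 0 0 0 0.01 -1;0 0 0 0 0 0.01 -1"

```text
time: 22.3
eef_pos: [0.5269, -0.0548, 0.1052]
tcp_rot: [0.742, 0.67, -0.001, -0.001]
contact_force: [-22.3, 5.1, 46.9]
opening: 0.001
finger_force: 23.2
```

```bash
python3 -c "
from j import *
st();p=shot('top');q=shot('side')
for t in('jaw','endbar'):print(t,jx(look(p,t)),jx(look(q,t)))"
```

```text
t 22.3 jig [ 11.5  -0.9 105.2] F [ 2.76 22.75 46.95] toolx jig deg 0.14
jaw [] [[np.float64(60.2), np.float64(1.7), 43.6]]
endbar [[np.float64(103.9), np.float64(0.7), 43.2]] [[np.float64(103.9), np.float64(7.2), 48.6]]
```

The tab is fully down and the jaw is back at its starting place, about 60 against 59 at first. I'll lift off.

Converted, -150 mm / 500 = -0.3, -110 mm / 500 = -0.22.

Request:
send_rows:
  rows: "0 0 0 0 0 -0.02 -1;0 0 0 0 0 -0.05 -1;0 0 0 0 0 -0.12 -1;0 0 0 0 0 -0.22 -1;0 0 0 -0.08 0 -0.3 -1;0 0 0 -0.18 0 -0.3 -1;0 0 0 -0.3 0 -0.3 -1;0 0 0 -0.3 0 -0.3 -1"

```text
time: 23.6
eef_pos: [0.5097, -0.207, 0.2458]
tcp_rot: [0.745, 0.667, -0.0, 0.001]
contact_force: [-0.2, 0.6, -0.5]
opening: -0.002
finger_force: 0.0
```

```bash
python3 m.py m6; python3 -c "
from j import *
q=shot('side');p=shot('top');cv2.imwrite('pics/e.png',cv2.resize(p['color'][130:310,205:475,::-1],None,fx=2.9,fy=2.9,interpolation=2))
for t in('jaw','tab_top','trigger_grip'):print(t,jx(look(p,t)),jx(look(q,t)))
for t in('glue','plugbox','hivetool'):print(t,look(p,t))"
```

```text
t 23.6 jig [-1.417e+02  2.000e-01  2.458e+02] F [ 0.58  0.29 -0.46] toolx jig deg -0.26
jaw [[np.float64(57.4), np.float64(0.8), 43.4]]
endbar [[np.float64(106.2), np.float64(0.7), 41.5]]
centre R [(56, 247), (57, 240), (58, 194), (59, 120), (60, 65), (61, 43), (62, 39), (63, 42), (64, 44), (65, 42), (66, 41), (67, 49), (68, 77), (69, 134), (70, 197), (71, 232), (72, 236), (73, 232), (74, 230), (75, 228), (76, 228), (77, 228), (78, 228), (79, 228), (80, 228), (81, 228), (82, 228), (83, 228), (84, 228), (85, 229), (86, 230), (87, 232), (88, 231), (89, 207), (90, 158), (91, 126), (92, 117), (93, 116), (94, 118), (95, 120), (96, 120), (97, 119), (98, 118), (99, 116), (100, 114), (101, 117), (102, 145), (103, 197), (104, 229), (105, 232), (106, 230), (107, 227), (108, 226), (109, 225), (110, 224), (111, 221), (112, 217), (113, 220), (114, 226), (115, 228), (116, 228), (117, 228), (118, 228), (119, 228), (120, 227), (121, 227), (122, 227), (123, 227), (124, 228)]
jaw [[np.float64(57.4), np.float64(0.4), 42.3], [np.float64(206.9), np.float64(0.1), 44.0]] [[np.float64(61.3), np.float64(2.7), 43.1]]
tab_top [[np.float64(14.2), np.float64(0.8), 92.7]] [[np.float64(15.5), np.float64(7.8), 93.2], [np.float64(242.0), np.float64(-128.7), 9.2]]
trigger_grip [[np.float64(-70.1), np.float64(4.1), 107.6]] [[np.float64(-75.2), np.float64(9.0), 99.2], [np.float64(241.7), np.float64(-127.3), 8.1]]
glue [(0.62, [0.4319, 0.1484, 0.0817])]
plugbox [(0.81, [0.6859, -0.0695, 0.0158])]
hivetool [(0.67, [0.6773, 0.1517, 0.0044]), (0.66, [0.4313, 0.1501, 0.0839])]
```

View pics/e.png

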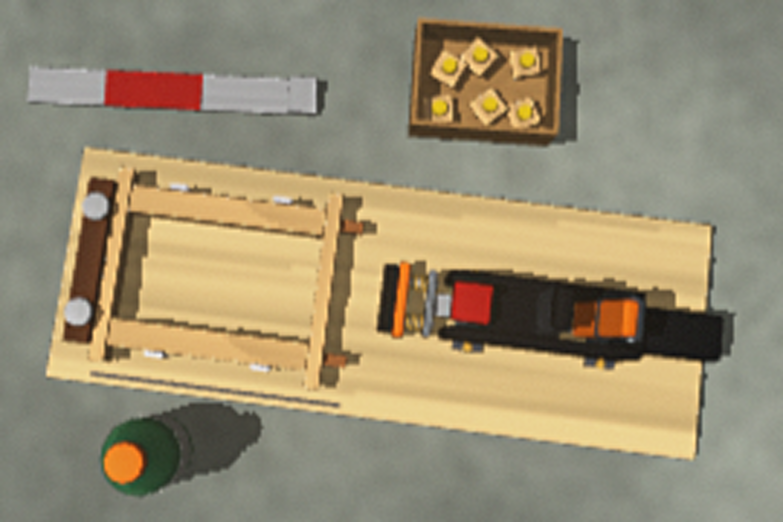

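The picture shows the end bar tight on the long bars, the jaw back by the housing (pad face ≈68 mm), the tab and trigger up, and the loose things unmoved.

```bash
python3 -c "
from h import *
print(ctrl.sign_off())"
```

```text
the job is handed in; nothing more can be done
None
```

The job is handed in: the end bar is seated, the clamp held it by itself at about 6 N, the jaw is back, the trigger and tab are let go, and the bottle, box and hive tool are where they were; I don't have the judge's result, and I pressed the tab to about 47 N (fingertips only), more than needed.

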